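Snap the tether hook onto the anchor loop

TASK

Clip the snap hook onto the steel anchor loop that is bolted to the bench: of the two hooks in the wooden rests take the one that still has its gate, press it straight down over the loop's top bar until the bar has passed the gate and the gate has sprung shut beneath it, then let go so that the hook hangs on the loop. Leave the broken hook, which has lost its gate, in its rest.

Things in the scene. Friction and masses are not known exactly. Their poses are not given: they have to be found in the camera images.
- snap_hook: Sound snap hook, 70 wide (y), 16 thick (x), 128 mm tall (z), 0.3 kg, upright in a wooden rest. Origin: centre of its underside. Top: black grip block, 30 (y) by 16 (x), z 86 to 128 mm, taken from above. Below: an arch of 10 mm round steel on two legs at y = +-28 ending in feet; the 42 mm mouth between them opens down and is shut by a gate. Hangs upright by its arch.
- gate (a joint): Snap hook's sprung gate, rad: 0 shut, to 1.35 swung inward (up); shuts by itself. Hinged at hook y -24, z 12 mm, its tip at y +16, z 12. Pushed from below it yields at about 5 N. A bar along hook x, entering within 10 mm of y = 0, clears the gate with its centre 55 mm or more above the hook's origin; the arch stops it at about 71 mm.
- broken_hook: The same hook without a gate, its mouth open; same size, origin and axes. It stands in the other rest; the two may change places. Both rests are fixed wood, 36 by 96 by 34 mm; the feet stand on an 8 mm floor in pockets with 1 mm play, 26 mm deep, open in the middle: lift straight up.
- loop_bar (a point): Middle of the anchor loop's top bar, on its axis, 100 mm above the bench; x lies along the bar, z up. The loop is a fixed upside-down U of 10 mm round steel, top bar straight over 56 mm, legs 76 mm apart, on a base plate 116 by 54 by 8 mm, alike both ways round. The hook's x must lie along the bar.
Mind the look-alikes: they are no part of the job. What is shaped like the snap_hook but blue is not meant.

How it is judged:
By the outcome, as a careful person would: the job done as asked, in the order asked, and still so for the second after the job is handed in, with the robot touching nothing.
It also fails if it takes over 38 s, if anything falls off the work surface, if the arm or the gripper's body presses on something with over 40 N, if the wrist force passes 120 N, or if a joint passes its speed limit or range.

ROBOT

A 6-joint arm with a two-finger parallel gripper is mounted at the origin on a cart in front of the work surface, level with it; the furniture and walls round the work are solid. World frame = base frame: x ahead of the robot, y to its left, z up, the work surface at z = 0. Lengths are in m, angles in rad, forces in N, time in s.
With the tool pointing down it reaches from about 0.35 to 0.925 m from the base axis. Payload 6.4 kg.
Tool frame: the origin (TCP) lies between the finger pads; the fingertips stand 25 mm ahead of it and the grasp point (between the pads) lies 6 mm ahead of it; z points along the fingers, y is the line along which they close (so a half turn about z gives the same grasp; the last joint's range is limited). The gripper opens to 85 mm and grips with 20 to 120 N. Pads are 22 mm wide; open, the fingers measure 114 mm over their backs; the gripper's body (76 mm by 85 mm) begins 54 mm behind the grasp point. The pads swing forward as they close: fully open they stand 13 mm farther back than shut.
Start: joints at [1.092, 0.245, 1.558, -0, 1.339, -0.174], TCP at [0.195, 0.62, 0.222] pointing down, gripper open.
Joint ranges: [-3.13, 3.13], [-1.02, 2.26], [0.13, 2.54], [-0.95, 4.09], [0.21, 2.88], [-2.74, 2.74]. Speed limits (rad/s): [2.57, 2.57, 3.14, 3.14, 3.14, 3.14].

INTERFACE

Orientations are given as a rotation vector (axis times angle).
In Python, from cell import robot gives the robot as it stands. The module is installed in compiled form; this text tells all that it offers.
- The arm moves only by the shell command python3 -m crank 'ROWS' [FORCE]. ROWS is JSON, a list that holds one entry, the list of rows, each a list of 7 numbers: the turn, a rotation vector about the tool's x, y, z in rad, then the shift along the tool's x, y, z in cm, then the opening, from 0 (shut) to 1 (fully open). In form: [[[rx, ry, rz, dx, dy, dz, grip], ...]]. A call has 1 to 5 rows; each row is the pose to reach, as a shift and turn from the pose commanded when the call began, along the tool's axes at that moment; what a row does not reach only later rows make up. A row lasts 1/10 s, in which the tool goes at most 50 mm and 8.59 degrees, less where a joint would pass 70% of its speed; a pose out of reach is approached as far as the arm can. A call with a gripper value outside its range is refused whole. The fingers move at their own pace and stop on an object; FORCE is the grip in N (left out, the last holds). Time passes only in rows, so rows that repeat a pose let the fingers close. It gives the time, the measured TCP pose, the force, the opening and the grip force at its end, in the units of the state.
- robot.read_state(): the state, without advancing time (a new reading comes with each control period).
- robot.grab_frame(name): name is "scene" or "side" or "wrist"; returns a dict with "pixels" (420x560x3 uint8, blue, green, red), "K" (3x3 intrinsics, pixels), "R" (3x3) and "t" (3): a world point X has camera coordinates R X + t. Camera axes: x right, y down, z forward; pixel columns grow to the right and rows downward; lengths in m; the calibration is good to about 2 mm. A picture is of the moment at which its call begins. There is no depth.
- robot.sign_off(): hands the job in; it is judged then, once.
The state is a dict: "time_s": time; "q": joint angles; "qvel": joint speeds; "joint_efforts": joint torques, N m; "eef_pos": TCP position; "tcp_rot": TCP orientation; "contact_force": force on the tool from outside, world axes, zero at the start; "torque": the same for the moment, N m; "finger_gap": opening from 0.0 (shut) to 1.0 (fully open); "grip_force": force on a finger pad.
Only numpy, scipy, OpenCV 4.12 (cv2) and the standard library are available. Lean on these libraries where they do the work, as an engineer would, in place of code of your own. Each camera call takes 0.05 s, during which the arm holds its last target. There are 200 camera calls.

## Working session

There is one attempt and no reset: what is moved stays moved. The work goes in short steps, Python scripts to look and compute and a shell command to move; the robot and the scene stay as the last step left them, time stands still between calls to the robot, and variables do not carry over. Pictures are saved under pics/ and viewed, at most 10 in all, crops included, and the job is handed in when it is done.

```bash
mkdir -p pics
cat > h.py <<'E'
import numpy as np, cv2
from cell import robot
from scipy.spatial.transform import Rotation as Ro
def grab(n,save=None):
    f=robot.grab_frame(n)
    if save: cv2.imwrite('pics/'+save+'.png',f['pixels']); np.savez('pics/'+save+'.npz',**{k:np.array(f[k]) for k in ('pixels','K','R','t')})
    return f
def ray(f,u,v):
    R,t,K=map(np.array,(f['R'],f['t'],f['K'])); d=R.T@np.linalg.inv(K)@np.array([u,v,1.]); return -R.T@t.ravel(),d
def onz(f,u,v,z):
    c,d=ray(f,u,v); return c+d*(z-c[2])/d[2]
def tri(obs):
    A=np.zeros((3,3));b=np.zeros(3)
    for f,u,v in obs:
        c,d=ray(f,u,v);d/=np.linalg.norm(d);P=np.eye(3)-np.outer(d,d);A+=P;b+=P@c
    X=np.linalg.solve(A,b); return X
def proj(f,X):
    p=np.array(f['K'])@(np.array(f['R'])@np.array(X)+np.array(f['t']).ravel()); return p[:2]/p[2]
E
python3 - <<'E'
from h import *
a=grab('scene','scene');b=grab('side','side');c=grab('wrist','wrist')
for f in (a,b,c): print(ray(f,280,210))
print(robot.read_state())
E
```

```text
(array([ 0.01415163, -0.26192468,  0.78026902]), array([ 0.61284112,  0.26387129, -0.74495909]))
(array([0.53674739, 0.84980841, 0.41343002]), array([ 0.07326882, -0.93629586, -0.34411243]))
(array([0.11701953, 0.64420147, 0.37300035]), array([ 0.30086677, -0.08840445, -0.94958129]))
{'time_s': 0.15, 'q': array([ 1.09185859e+00,  2.45658017e-01,  1.55875349e+00,  1.99277261e-05,
        1.33871839e+00, -1.74100838e-01]), 'qvel': array([ 6.11374849e-04, -1.32678265e-03, -3.47220195e-03,  1.05011761e-03,
        5.52934117e-04, -1.49074481e-05]), 'joint_efforts': array([ 1.56222533e-03, -4.29992580e+01, -3.26549864e+01, -4.07265338e-05,
        3.57657860e-03, -2.45567509e-05]), 'eef_pos': array([0.19486766, 0.61962779, 0.22142021]), 'tcp_rot': array([-4.76914187e-01, -3.10466406e+00,  2.27697656e-03]), 'contact_force': array([ 0.28776065, -0.0408921 , -1.1252916 ]), 'torque': array([-0.0282549 ,  0.01572663, -0.02855409]), 'grip_force': 0.0, 'finger_gap': 1.0005607309822009}
```

View pics/scene.png

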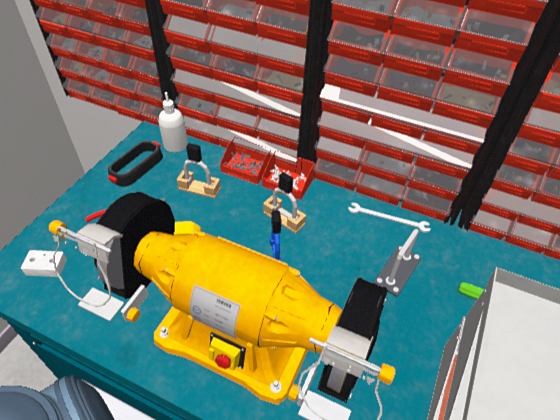

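View pics/side.png

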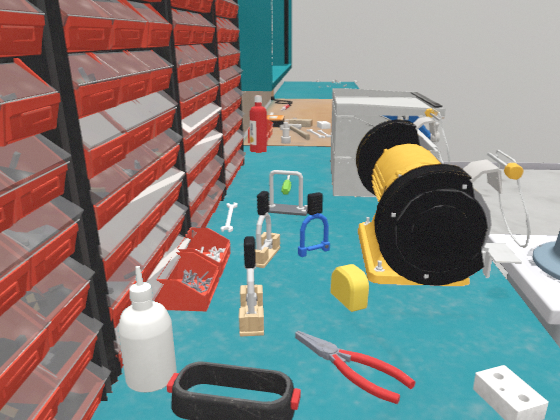

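The scene picture shows wooden rests with hooks at (199,172) and (285,203), a blue look-alike at (276,236), and the anchor loop at (400,258). The side picture shows the hooks at (251,285) and (264,232), the blue one at (314,235), and the loop at (288,192).
Candidates: scene (199,172), (285,203) and blue (276,236, ruled out). The gate decides, so I'll make a close crop.

Run:
```python
from h import *
a=cv2.imread('pics/scene.png');b=cv2.imread('pics/side.png')
A=cv2.resize(a[135:245,165:325],(800,550),interpolation=cv2.INTER_CUBIC)
cv2.imwrite('pics/c1.png',A)
B=cv2.resize(b[160:340,225:345],(400,600),interpolation=cv2.INTER_CUBIC)
C=cv2.resize(a[215:305,370:430],(400,600),interpolation=cv2.INTER_CUBIC)
cv2.imwrite('pics/c2.png',np.hstack([B,C]))
```

```text
(no output)
```

View pics/c1.png

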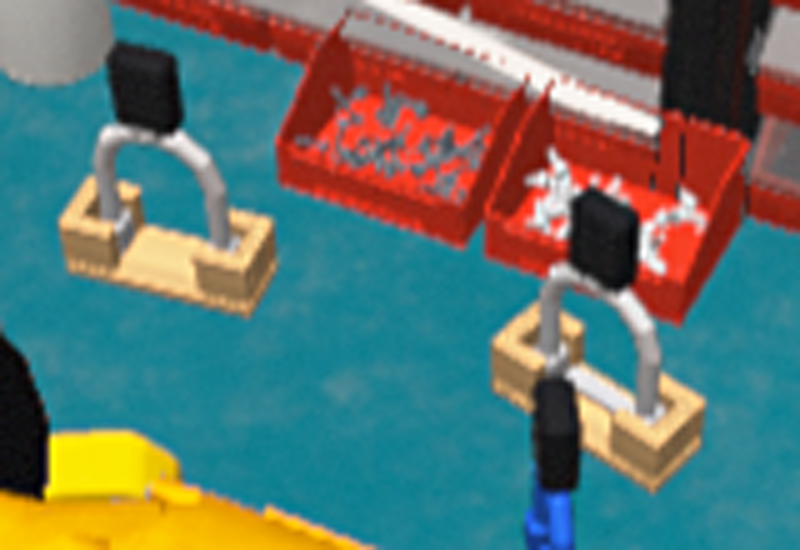

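View pics/c2.png

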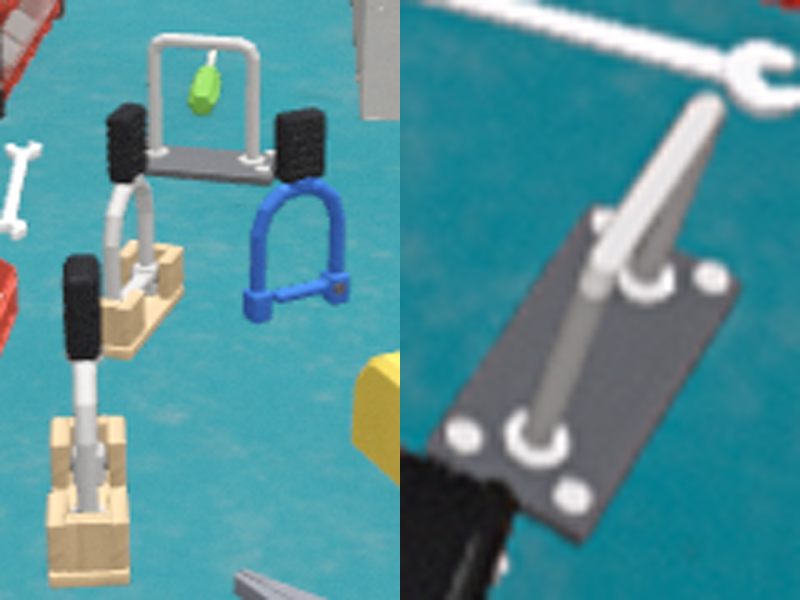

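The crops show that the hook at scene (285,203) has a grey gate bar across its mouth (crop 605,395). The other one, at (199,172), has an open mouth, so the near one is the sound hook. The loop's bar runs from crop 2 (597,280) to (708,105) in the scene view.

Run:
```python
from h import *
from scipy.optimize import least_squares
a=np.load('pics/scene.npz');b=np.load('pics/side.npz')
s1=lambda u,v:(165+u/5-.4,135+v/5-.4)
sb=lambda u,v:(225+u*.3-.35,160+v*.3-.35)
sc=lambda u,v:(370+u*.15-.4,215+v*.15-.4)
print('block tri',tri([(a,*s1(605,238)),(b,*sb(127,143))]))
print('block onz',onz(a,*s1(605,238),.115),onz(b,*sb(127,143),.115))
top=[s1(493,347),s1(533,305),s1(705,402),s1(650,458)]
T=[onz(a,*p,.034)[:2] for p in top]; print('rest tops',np.round(T,4))
for i,j in((0,1),(1,2),(2,3),(3,0)):
  d=T[j]-T[i];print(np.linalg.norm(d),np.degrees(np.arctan2(d[1],d[0])))
# model fit of rest in scene
loc=np.array([[-48,-18],[-48,18],[48,18],[48,-18]])/1000
def pts(p):
  c,s=np.cos(p[2]),np.sin(p[2]);return p[:2]+loc@np.array([[c,s],[-s,c]])
def res(p): return np.concatenate([proj(a,[*q,.034])-np.array(o) for q,o in zip(pts(p),top)])
m=np.mean(T,0);best=min((least_squares(res,[*m,y]) for y in np.arange(0,6.28,.7)),key=lambda r:r.cost)
print('rest fit',best.x,np.degrees(best.x[2]),np.round(best.fun,1))
# loop
feet=[onz(a,*sc(540,440),.01),onz(a,*sc(650,280),.01)];feets=[onz(b,*sb(155,155),.01),onz(b,*sb(254,162),.01)]
for F in(feet,feets):
  d=F[1]-F[0];print('feet',F,np.mean(F,0),np.linalg.norm(d),np.degrees(np.arctan2(d[1],d[0])))
E=[onz(a,*sc(600,275),.1),onz(a,*sc(706,107),.1)];d=E[1]-E[0];print('bar',np.mean(E,0),np.linalg.norm(d),np.degrees(np.arctan2(d[1],d[0])))
# plate corners z=8: 
P=[onz(a,*sc(*q),.008) for q in((590,207),(742,285),(585,540))];print('plate',P,np.mean([P[0],P[2]],0))
d=P[2]-P[1];print(np.linalg.norm(d),np.linalg.norm(P[0]-P[1]),np.degrees(np.arctan2(d[1],d[0])))
print('bar tri',tri([(a,*sc(653,191)),(b,*sb(205,43))]))
print('blue block',tri([(a,*s1(557,430)),(b,*sb(300,145))]))
print('grinder wheel far rim top?',tri([(a,368,283),(b,392,122)]))
print('TCP',robot.read_state()['eef_pos'],Ro.from_rotvec(robot.read_state()['tcp_rot']).as_matrix().round(3))
```

```text
block tri [ 0.63709882 -0.00368361  0.1146035 ]
block onz [ 0.63743709 -0.00377883  0.115     ] [ 0.63646096 -0.00151238  0.115     ]
rest tops [[ 0.6277  0.0438]
 [ 0.6591  0.0391]
 [ 0.6397 -0.0543]
 [ 0.5996 -0.0455]]
0.031792501649454685 -8.63422994713819
0.095393912065971 -101.73940905512622
0.04104417407118888 167.6205936164129
0.09367565469988538 72.56554046040462
rest fit [ 0.63156115 -0.00419601 -1.82161463] -104.37083021425546 [-1.5  0.1  0.8 -0.3 -0.1  0.9  0.8 -0.7]
feet [array([ 0.62741729, -0.38018539,  0.01      ]), array([ 0.70381709, -0.40010349,  0.01      ])] [ 0.66561719 -0.39014444  0.01      ] 0.07895352852174757 -14.612250932127123
feet [array([ 0.64721798, -0.27478449,  0.01      ]), array([ 0.57146549, -0.26386762,  0.01      ])] [ 0.60934173 -0.26932605  0.01      ] 0.07653507873851077 171.79942693925207
bar [ 0.65687702 -0.37948764  0.1       ] 0.07813429333596002 -12.631962569473604
plate [array([ 0.72689698, -0.3777582 ,  0.008     ]), array([ 0.71663833, -0.42731575,  0.008     ]), array([ 0.59933216, -0.39944411,  0.008     ])] [ 0.66311457 -0.38860116  0.008     ]
0.12057183047044956 0.05060819993081848 166.63449990124403
bar tri [ 0.63269485 -0.37455674  0.08901163]
blue block [ 0.53790325 -0.02827499  0.1072086 ]
grinder wheel far rim top? [ 0.37637094 -0.23788101  0.23806547]
TCP [0.19486766 0.61962779 0.22142021] [[-0.954  0.3   -0.001]
 [ 0.3    0.954 -0.001]
 [ 0.    -0.002 -1.   ]]
```

Crop 2's right half starts at u=400, so I forgot to subtract that offset. Redoing the loop.

Run:
```python
from h import *
a=np.load('pics/scene.npz');b=np.load('pics/side.npz')
sb=lambda u,v:(225+u*.3-.35,160+v*.3-.35)
sc=lambda u,v:(370+(u-400)*.15-.4,215+v*.15-.4)
feet=[onz(a,*sc(540,440),.01),onz(a,*sc(650,280),.01)];feets=[onz(b,*sb(155,155),.01),onz(b,*sb(254,162),.01)]
E=[onz(a,*sc(600,275),.1),onz(a,*sc(706,107),.1)]
P=[onz(a,*sc(*q),.008) for q in((590,207),(742,285),(585,540),)]
for n,F in(('feet',feet),('side',feets),('bar',E),('plate long',P[1:]),('short',P[:2]),('diag',(P[0],P[2]))):
  d=F[1]-F[0];print(n,np.mean(F,0),np.linalg.norm(d),np.degrees(np.arctan2(d[1],d[0])))
print('bar tri',tri([(a,*sc(653,191)),(b,*sb(205,43))]))
# grinder tops: wheels
for u,v in((165,205),(368,283),(140,200)): print(onz(a,u,v,.25))
for X in ([.637,-.003,.25],[.62,-.3,.25]): print(proj(b,X),proj(a,X))
# refine rest B using Harris subpixel corners & block A
print('blockA',tri([(a,165+145/5-.4,135+88/5-.4),(b,*sb(83,308))]))
```

```text
feet [ 0.61049137 -0.27788466  0.01      ] 0.07529382106038737 -11.479001936165593
side [ 0.60934173 -0.26932605  0.01      ] 0.07653507873851077 171.79942693925207
bar [ 0.60566658 -0.27559782  0.1       ] 0.07455716817332797 -9.322998495170998
plate long [ 0.6034384  -0.30218762  0.008     ] 0.11504701092170531 169.88199035349987
short [ 0.66459992 -0.28640533  0.008     ] 0.05256320303034422 -99.93108233859954
diag [ 0.60797102 -0.27629982  0.008     ] 0.1263299129432693 -165.53087490524985
bar tri [ 0.60824961 -0.27566683  0.09774196]
[0.379121   0.09358666 0.25      ]
[ 0.38161336 -0.24059043  0.25      ]
[0.37047819 0.13535037 0.25      ]
[261.18729021 132.11548412] [287.71915026 130.75818409]
[282.23418605 108.70587412] [445.74050955 186.90350897]
blockA [0.63214779 0.21888209 0.11444165]
```

Measured: the sound hook is at about (0.635,-0.004) with its y heading near 76°. The block centre triangulates to z 0.1146 against 0.115 expected. The loop bar is at about (0.607,-0.276), heading near -10°; its z of 0.098 and leg spacing of 75 mm match. I'll move to a hover over the hook.

```bash
python3 -m crank '[[[0,0,0,-3.9,-3.0,-0.6,1],[0,0,0,-7.8,-6.0,-1.2,1],[0,0,0,-11.7,-9,-1.8,1],[0,0,0,-15.6,-12,-2.4,1],[0,0,0,-19.5,-15,-3,1]]]' && python3 -m crank '[[[0,0,0,-3.9,-3.0,0,1],[0,0,0,-7.8,-6.0,0,1],[0,0,0,-11.7,-9,0,1],[0,0,0,-15.6,-12,0,1],[0,0,0,-19.5,-15,0,1]]]'
```

```text
time_s: 0.65
eef_pos: [0.3366, 0.4167, 0.2522]
tcp_rot: [-0.476, -3.105, 0.0]
contact_force: [0.8, 0.6, -0.8]
finger_gap: 1.001
grip_force: 0.0
time_s: 1.15
eef_pos: [0.4777, 0.215, 0.2522]
tcp_rot: [0.477, 3.105, 0.0]
contact_force: [1.3, -0.2, -0.3]
finger_gap: 1.001
grip_force: 0.0
```

```bash
python3 -m crank '[[[0,0,0,-4.5,-3.4,0,1],[0,0,0,-9,-6.8,0,1],[0,0,0,-13.5,-10.2,0,1],[0,0,0,-18,-13.6,0,1],[0,0,0,-21.7,-16.4,0,1]]]' && python3 -m crank '[[[0,0,0,0,0,0,1],[0,0,0,0,0,0,1]]]'
python3 - <<'E'
from h import *
grab('wrist','w1')
E
```

```text
time_s: 1.65
eef_pos: [0.6228, 0.0113, 0.252]
tcp_rot: [-0.477, -3.105, -0.0]
contact_force: [-0.2, 0.8, -0.1]
finger_gap: 0.997
grip_force: 0.0
time_s: 1.85
eef_pos: [0.6221, 0.0123, 0.2515]
tcp_rot: [-0.48, -3.103, -0.001]
contact_force: [-0.2, 0.2, -1.2]
finger_gap: 1.002
grip_force: 0.0
```

View pics/w1.png

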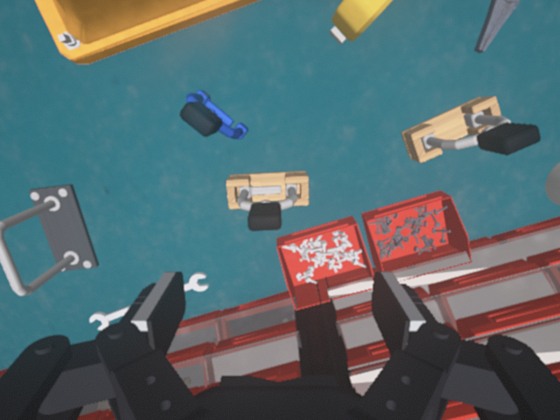

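The wrist view shows the sound hook at (265,200), its gate visible as a grey bar at (267,190). The broken hook is at (460,135), the blue one at (212,115), and the loop at (50,240).

Run:
```python
from h import *
a=cv2.imread('pics/w1.png')
A=cv2.resize(a[160:240,215:322],None,fx=5,fy=5,interpolation=cv2.INTER_CUBIC)[:, :480]
B=cv2.resize(a[175:305,0:105],None,fx=3,fy=3,interpolation=cv2.INTER_CUBIC)
o=np.zeros((400,800,3),np.uint8);o[:400,:480]=A;o[:390,485:800]=B
cv2.imwrite('pics/c3.png',o)
```

```text
(no output)
```

View pics/c3.png

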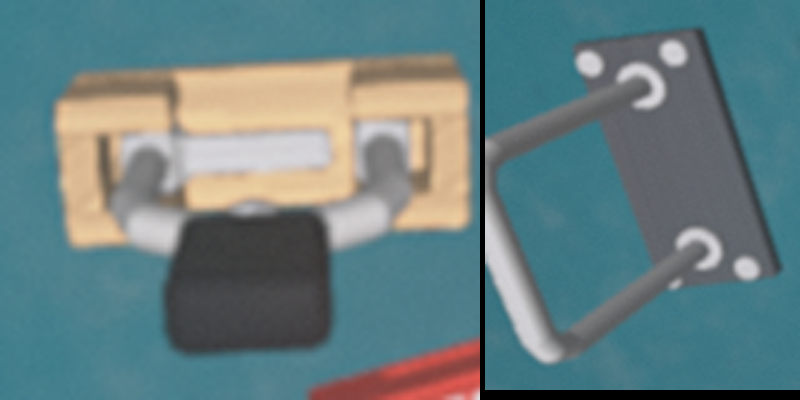

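```bash
cat > m.py <<'E'
from h import *
from scipy.optimize import least_squares
a=np.load('pics/scene.npz');b=np.load('pics/side.npz');w=np.load('pics/w1.npz')
s1=lambda u,v:(165+u/5-.4,135+v/5-.4)
sb=lambda u,v:(225+u*.3-.35,160+v*.3-.35)
sc=lambda u,v:(370+(u-400)*.15-.4,215+v*.15-.4)
wh=lambda u,v:(215+u/5-.4,160+v/5-.4)
wl=lambda u,v:((u-485)/3-.33,175+v/3-.33)
def place(p,L):
  c,s=np.cos(p[2]),np.sin(p[2]);x,y,z=L;return [p[0]+c*x-s*y,p[1]+s*x+c*y,z]
def fit(obs,p0):
  r=least_squares(lambda p:np.concatenate([proj(f,place(p,L))-np.array(o) for f,o,L in obs]),p0,loss='soft_l1')
  return r.x[:2].round(4),np.degrees(r.x[2]).round(1),r.fun.round(1)
R=lambda f,qs:[(f,q,L) for q,L in zip(qs,[(-.018,-.048,.034),(-.018,.048,.034),(.018,-.048,.034),(.018,.048,.034)])]
rw=R(w,[wh(58,102),wh(467,80),wh(72,245),wh(468,228)])
rs=[(a,s1(493,347),(-.018,.048,.034)),(a,s1(533,305),(.018,.048,.034)),(a,s1(705,402),(.018,-.048,.034)),(a,s1(650,458),(-.018,-.048,.034))]
bw=[(w,wh(*q),L) for q,L in zip([(170,285),(330,283),(330,345),(172,350)],[(-.008,-.015,.136),(-.008,.015,.136),(.008,.015,.136),(.008,-.015,.136)])]
p0=[.635,-.004,-.24]
for n,o in(('rest w',rw),('rest scene',rs),('block w',bw),('all',rw+rs+bw)): print(n,*fit(o,p0))
lw=[(w,wl(640,88),(-.038,0,.009)),(w,wl(700,250),(.038,0,.009)),(w,wl(575,45),(-.058,.027,.008)),] if 0 else []
l0=[.607,-.275,-.17]
feetw=[(w,wl(640,88),(-.038,0,.009)),(w,wl(700,250),(.038,0,.009))]
platew=[(w,wl(575,45),(-.058,-.027,.008)),(w,wl(700,30),(-.058,.027,.008)),(w,wl(778,270),(.058,.027,.008))]
feets=[(a,sc(540,440),(-.038,0,.009)),(a,sc(650,280),(.038,0,.009))]
plates=[(a,sc(590,207),(.058,.027,.008)),(a,sc(742,285),(.058,-.027,.008)),(a,sc(585,540),(-.058,-.027,.008))]
feetb=[(b,sb(155,155),(.038,0,.009)),(b,sb(254,162),(-.038,0,.009))]
topb=[(b,sb(155,45),(.038,0,.095)),(b,sb(252,50),(-.038,0,.095))]
for n,o in(('w',feetw+platew),('scene',feets+plates),('side',feetb+topb),('all',feetw+platew+feets+plates+feetb+topb)): print('loop',n,*fit(o,l0))
s=robot.read_state();print(s['eef_pos'],Ro.from_rotvec(s['tcp_rot']).as_matrix()[:2,:2].round(4))
E
python3 m.py
```

```text
rest w [ 0.6362 -0.0042] -14.7 [-0.7 -0.4  0.4 -0.  -0.5  0.5  0.8  0.1]
rest scene [ 0.6313 -0.0039] -14.2 [-1.7  0.1  0.6 -0.3 -0.2  0.9  0.7 -0.7]
block w [ 0.6364 -0.0041] -16.2 [-1.5 -1.6  1.  -2.   1.4  2.7 -1.   2.5]
all [ 0.6358 -0.004 ] -14.8 [-0.6 -0.8  0.5 -0.3 -0.5  0.1  0.8 -0.2 -0.6 -1.3  1.7 -1.6  0.5 -0.3
  1.4 -2.  -1.9 -1.9  0.6 -3.   1.5  1.7 -0.8  2.2]
loop w [ 0.6111 -0.2763] -11.4 [ 3.  -1.1  1.2 -1.  -0.9  0.  -0.6  0.5 -0.6  3.3]
loop scene [ 0.6093 -0.2766] -10.5 [-0.7  0.8 -1.   0.2  0.3 -0.7  0.9 -0.2  0.3 -0.1]
loop side [ 0.6099 -0.2737] -8.9 [ 0.1 -0.3 -0.3 -0.2 -0.3  0.1  0.6  0.4]
loop all [ 0.6106 -0.2764] -11.0 [ 2.5 -1.4  1.1 -1.4 -1.5 -0.2 -1.2  0.1 -0.6  2.8 -0.8  0.2 -0.8 -0.2
  0.7 -1.1  1.  -0.5  0.1 -0.7  0.1 -0.8 -0.6 -0.4 -0.3 -0.4  0.3  0.3]
[0.62165411 0.01341261 0.2517015 ] [[-0.9538  0.3004]
 [ 0.3004  0.9538]]
```

Hook pose: (0.636,-0.004), y heading 75°. Loop: (0.610,-0.276), bar heading -10.8°. Align first, then descend.

```bash
python3 -m crank '[[[0,0,-0.05,-1,-0.7,2,1],[0,0,-0.05,-1.9,-1.2,5,1],[0,0,-0.05,-1.9,-1.2,7.5,1],[0,0,-0.05,-1.9,-1.2,9,1],[0,0,-0.05,-1.9,-1.2,9,1]]]'
python3 - <<'E'
from h import *
p=[]
for i in range(4):
  robot.grab_frame('wrist'); p.append(robot.read_state()['eef_pos'])
print(np.array(p).round(4))
grab('side','s2');a=grab('wrist','w2')['pixels'];s=cv2.imread('pics/s2.png')
o=np.hstack([cv2.resize(s[120:300,200:340],(400,514)),cv2.resize(a,(400,300))[:300] if 0 else cv2.resize(a[150:420,130:430],(400,360)).copy().__array__() if 0 else np.vstack([cv2.resize(a[150:420,130:430],(400,360)),np.zeros((154,400,3),np.uint8)])])
cv2.imwrite('pics/c4.png',o)
E
```

```text
time_s: 2.4
eef_pos: [0.6345, -0.0024, 0.1597]
tcp_rot: [-0.396, -3.111, -0.001]
contact_force: [-0.7, 0.4, -0.6]
finger_gap: 0.998
grip_force: 0.0
[[ 0.6358 -0.0028  0.1618]
 [ 0.6368 -0.0032  0.1633]
 [ 0.6374 -0.0034  0.1641]
 [ 0.6376 -0.0036  0.1644]]
```

View pics/c4.png

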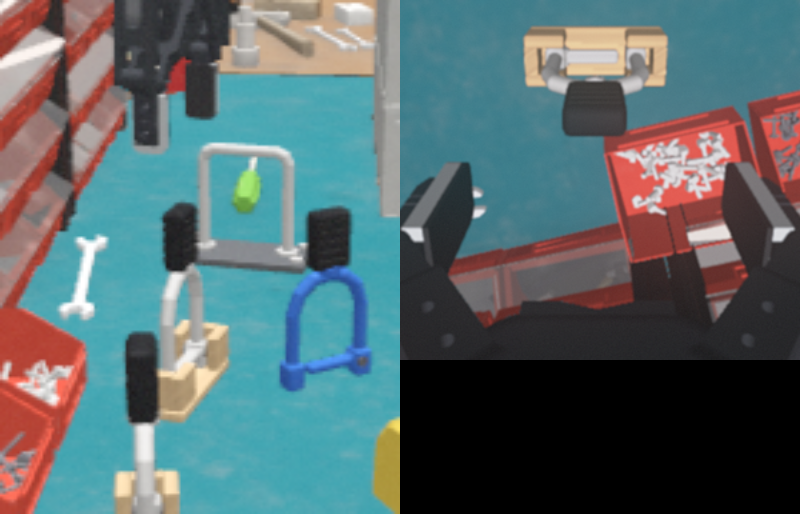

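Side view: the fingers are above and apparently beyond the hook's block, with tips at crop (150,150) and (200,115). Wrist view: the hook is centred between the fingers at crop (595,108). I'll check these numerically against projections.

Run:
```python
from h import *
b=np.load('pics/s2.npz');w=np.load('pics/w2.npz');s=robot.read_state()
p=s['eef_pos'];M=Ro.from_rotvec(s['tcp_rot']).as_matrix();print(p,M.round(3).tolist())
S=lambda q:np.array([(q[0]-200)*2.857,(q[1]-120)*2.857]).round(0)
W=lambda q:np.array([(q[0]-130)*1.333+400,(q[1]-150)*1.333]).round(0)
for n,l in(('tcp',(0,0,0)),('graspL',(0,.0425,-.007)),('graspR',(0,-.0425,-.007)),('tipL',(0,.0425,.012)),('tipR',(0,-.0425,.012))):
  X=p+M@np.array(l);print(n,X.round(3),S(proj(b,X)),W(proj(w,X)))
print('block top ctr',S(proj(b,[.636,-.004,.136])),W(proj(w,[.636,-.004,.136])))
```

```text
[ 0.63749445 -0.00385848  0.16414259] [[-0.968, 0.252, 0.003], [0.252, 0.968, -0.001], [-0.003, 0.0, -1.0]]
tcp [ 0.637 -0.004  0.164] [177. 164.] [597. 156.]
graspL [0.648 0.037 0.171] [152. 171.] [709. 165.]
graspR [ 0.627 -0.045  0.171] [199. 138.] [484. 165.]
tipL [0.648 0.037 0.152] [153. 200.] [698. 142.]
tipR [ 0.627 -0.045  0.152] [199. 165.] [495. 142.]
block top ctr [180. 205.] [595. 123.]
```

Run:
```python
from h import *
b=np.load('pics/s2.npz');w=np.load('pics/w2.npz');s=robot.read_state();w0=np.load('pics/wrist.npz')
print(w['K'][0,0], ray(w,280,210)[0], s['eef_pos'],s['time_s'])
iW=lambda u,v:((u-400)/1.333+130,v/1.333+150); iS=lambda u,v:(u/2.857+200,v/2.857+120)
c=[onz(w,*iW(*q),.034) for q in((526,37),(667,36))]; print('rest len',c,np.linalg.norm(c[1]-c[0]))
for n,q,r in(('near tip',(735,165),(150,150)),('far tip',(466,165),(202,115))):
  X=tri([(w,*iW(*q)),(b,*iS(*r))]);print(n,X,proj(w,X),iW(*q),proj(b,X),iS(*r))
```

```text
325.4119021373361 [0.55807302 0.01680427 0.31580396] [ 0.63749445 -0.00385848  0.16414259] 2.7
rest len [array([ 0.60840889, -0.04463123,  0.034     ]), array([0.63121984, 0.04599659, 0.034     ])] 0.09345449154192988
near tip [0.64558395 0.04395926 0.18519744] [383.1949697  281.07292126] (381.3128282070518, 273.7809452363091) [254.09455497 173.51409096] (252.50262513125656, 172.50262513125656)
far tip [ 0.62165082 -0.04506557  0.18595439] [180.6491907  280.45191699] (179.51237809452363, 273.7809452363091) [272.11354233 160.93437274] (270.7035351767588, 160.25201260063002)
```

By triangulation the open fingertips sit at z≈0.185, about 33 mm higher than the stated geometry predicts. I'll descend to the nominal height and check against the images before closing.

```bash
python3 -m crank '[[[0,0,0,0,0,1.5,1],[0,0,0,0,0,3,1],[0,0,0,0,0,4.3,1],[0,0,0,0,0,4.3,1],[0,0,0,0,0,4.3,1]]]'
python3 - <<'E'
from h import *
grab('side','s3');a=grab('wrist','w3')['pixels'];s=cv2.imread('pics/s3.png')
o=np.hstack([cv2.resize(s[120:300,200:340],(400,514)),np.vstack([cv2.resize(a[150:420,130:430],(400,360)),np.zeros((154,400,3),np.uint8)])])
cv2.imwrite('pics/c5.png',o); print(robot.read_state()['eef_pos'])
E
```

```text
time_s: 3.2
eef_pos: [0.6361, -0.0039, 0.1183]
tcp_rot: [-0.399, -3.114, -0.0]
contact_force: [0.2, 0.3, -1.4]
finger_gap: 1.002
grip_force: 0.0
[ 0.63704677 -0.0040385   0.11976964]
```

View pics/c5.png

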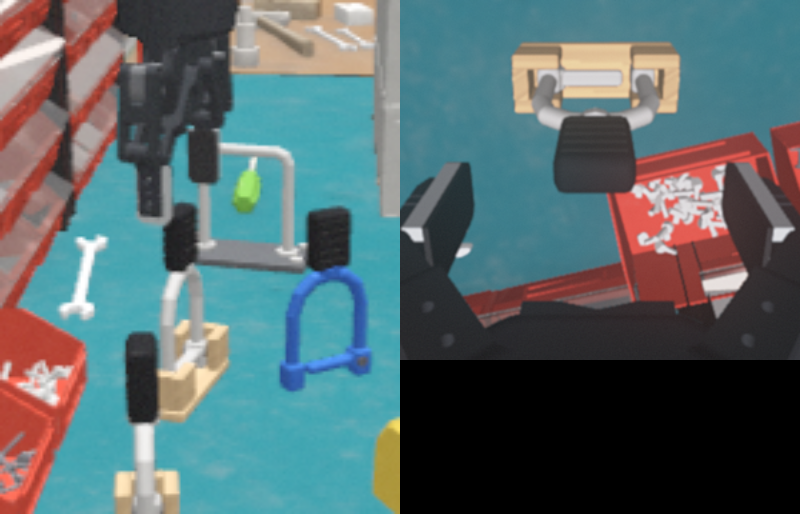

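Side: the tips at crop (155,218) and (203,182) have a mid-line of 200, just above the block top at 205. So the fingers are still about 32 mm too high, while xy is centred (block at (595,155) between the pads). Going 30 mm lower.

```bash
python3 -m crank '[[[0,0,0,0,0,1,1],[0,0,0,0,0,2,1],[0,0,0,0,0,3,1],[0,0,0,0,0,3,1]]]' && python3 -m crank '[[[0,0,0,0,0,0,0.2],[0,0,0,0,0,0,0.2],[0,0,0,0,0,0,0.2],[0,0,0,0,0,0,0.2],[0,0,0,0,0,0,0.2]]]' 60
```

```text
time_s: 3.7
eef_pos: [0.6349, -0.0036, 0.0867]
tcp_rot: [-0.399, -3.112, -0.0]
contact_force: [-0.6, -0.5, -0.3]
finger_gap: 0.999
grip_force: 0.0
time_s: 4.2
eef_pos: [0.6369, -0.0041, 0.0898]
tcp_rot: [0.399, 3.115, -0.0]
contact_force: [-0.7, -0.2, 1.2]
finger_gap: 0.345
grip_force: 59.9
```

The grip closed at 29.3 mm, which matches the 30 mm block. Lifting.

```bash
python3 -m crank '[[[0,0,0,0,0,-1,0.2],[0,0,0,0,0,-2.5,0.2],[0,0,0,0,0,-4,0.2],[0,0,0,0,0,-6,0.2],[0,0,0,0,0,-8,0.2]]]' && python3 -m crank '[[[0,0,0,0,0,-2,0.2],[0,0,0,0,0,-4,0.2],[0,0,0,0,0,-6,0.2],[0,0,0,0,0,-6,0.2],[0,0,0,0,0,-6,0.2]]]'
python3 - <<'E'
from h import *
grab('side','s4');a=grab('wrist','w4')['pixels'];s=cv2.imread('pics/s4.png')
o=np.hstack([cv2.resize(s[60:300,190:340],(360,576)),np.vstack([cv2.resize(a,(440,330)),np.zeros((246,440,3),np.uint8)])])
cv2.imwrite('pics/c6.png',o); s=robot.read_state();print(s['eef_pos'],Ro.from_rotvec(s['tcp_rot']).as_matrix().round(4).tolist(),s['q'])
E
```

```text
time_s: 4.7
eef_pos: [0.6363, -0.0038, 0.1711]
tcp_rot: [-0.399, -3.116, -0.0]
contact_force: [0.1, -1.2, -2.1]
finger_gap: 0.341
grip_force: 59.6
time_s: 5.2
eef_pos: [0.6365, -0.0039, 0.23]
tcp_rot: [0.399, 3.115, -0.0]
contact_force: [0.3, 1.7, -2.5]
finger_gap: 0.338
grip_force: 59.9
[ 0.6357004  -0.0037421   0.22794179] [[-0.9677, 0.2521, -0.0026], [0.2521, 0.9677, 0.0005], [0.0026, -0.0002, -1.0]] [-1.83954336e-01  2.09267259e-01  1.58943264e+00  9.62724279e-06
  1.34550037e+00 -1.49993179e+00]
```

View pics/c6.png

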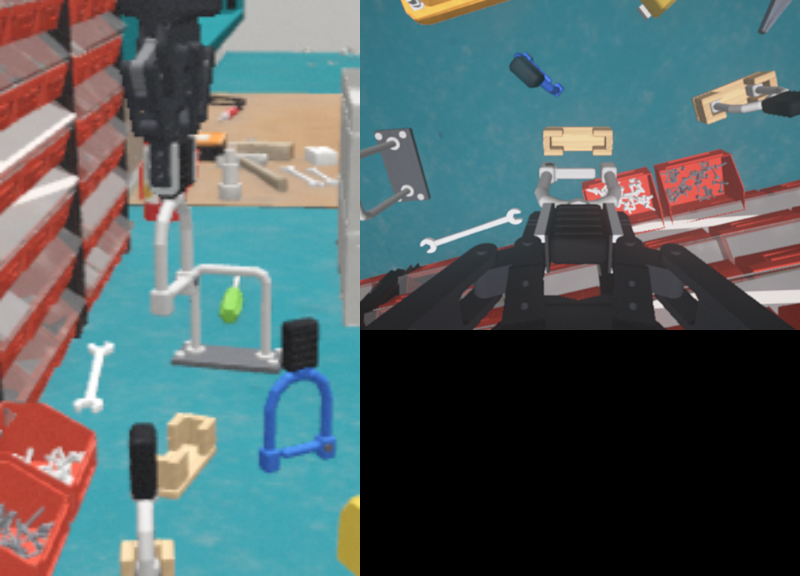

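The hook is held upright with its gate shut, and its rest is empty; the broken hook remains in its rest. Next move is over the loop.

```bash
python3 -m crank '[[[0,0,0,-0.4,-2.5,0,0.2],[0,0,0,-1,-6.5,0,0.2],[0,0,0,-1.7,-10.5,0,0.2],[0,0,0,-2.3,-14.5,0,0.2],[0,0,0,-2.9,-18,0,0.2]]]' && python3 -m crank '[[[0,0,-0.02,-0.5,-3.5,0,0.2],[0,0,-0.04,-1,-6.5,0,0.2],[0,0,-0.066,-1.3,-8.5,0,0.2],[0,0,-0.066,-1.4,-9,0,0.2],[0,0,-0.066,-1.4,-9,0,0.2]]]'
python3 - <<'E'
from h import *
for i in range(4): robot.grab_frame('wrist')
grab('scene','a5');grab('wrist','w5');grab('side','s5')
a=cv2.imread('pics/a5.png');s=cv2.imread('pics/s5.png');w=cv2.imread('pics/w5.png')
o=np.hstack([cv2.resize(a[160:310,350:470],(400,500),interpolation=2),cv2.resize(s[110:235,240:340],(400,500),interpolation=2)])
cv2.imwrite('pics/c7.png',o)
s=robot.read_state();p=s['eef_pos'];M=Ro.from_rotvec(s['tcp_rot']).as_matrix();print(p,np.degrees(np.arctan2(M[1,1],M[0,1])),M[2].round(4))
E
```

```text
time_s: 5.8
eef_pos: [0.6181, -0.1869, 0.2275]
tcp_rot: [-0.4, -3.113, -0.001]
contact_force: [0.1, 0.4, -3.0]
finger_gap: 0.343
grip_force: 59.8
time_s: 6.3
eef_pos: [0.6096, -0.2761, 0.2279]
tcp_rot: [-0.298, -3.125, -0.002]
contact_force: [0.2, 0.5, -3.3]
finger_gap: 0.348
grip_force: 60.1
[ 0.61038916 -0.27516622  0.22937013] 79.24520343968553 [-0.e+00  1.e-04 -1.e+00]
```

View pics/c7.png

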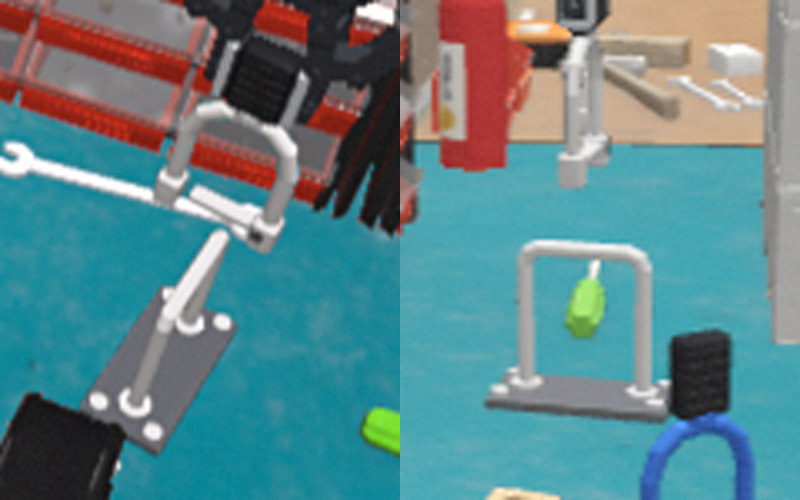

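Both views show the hook square over the bar. Feet are at left crop (170,190) and (265,235), and the bar runs (167,320) to (218,240). Numeric check of relative position:

Run:
```python
from h import *
a=np.load('pics/a5.npz');b=np.load('pics/s5.npz')
sa=lambda u,v:(350+u/3.333-.35,160+v/3.333-.35); ss=lambda u,v:(240+(u-400)/4-.37,110+v/4-.37)
F=[onz(a,*sa(170,188),.155),onz(a,*sa(264,232),.155)];d=F[0]-F[1];print('feet',np.mean(F,0),np.linalg.norm(d),np.degrees(np.arctan2(d[1],d[0])))
E=[onz(a,*sa(168,320),.1),onz(a,*sa(219,238),.1)];d=E[1]-E[0];print('bar',np.mean(E,0),np.linalg.norm(d),np.degrees(np.arctan2(d[1],d[0])))
print('feet side', ss(583,160),[proj(b,[.6105,-.276,z]) for z in (.145,.155)])
```

```text
feet [ 0.60983643 -0.27391816  0.155     ] 0.054878494570208665 81.19536448919584
bar [ 0.60549709 -0.27592152  0.1       ] 0.07252286425368715 -9.062047026237877
feet side (285.38, 149.63) [array([285.57221743, 154.01879925]), array([285.56834283, 149.97057529])]
```

Feet centre and bar agree within about 2 mm in y. Pressing down in stages.

```bash
python3 -m crank '[[[0,0,0,0,0,1.5,0.2],[0,0,0,0,0,3,0.2],[0,0,0,0,0,4.5,0.2],[0,0,0,0,0,5.5,0.2],[0,0,0,0,0,6.5,0.2]]]' 80 && python3 -m crank '[[[0,0,0,0,0,1,0.2],[0,0,0,0,0,2,0.2],[0,0,0,0,0,3,0.2],[0,0,0,0,0,3.5,0.2],[0,0,0,0,0,3.5,0.2]]]'
```

```text
time_s: 7.15
eef_pos: [0.6104, -0.2763, 0.1641]
tcp_rot: [0.296, 3.127, -0.001]
contact_force: [-0.7, -0.1, 4.3]
finger_gap: 0.341
grip_force: 80.8
time_s: 7.65
eef_pos: [0.6087, -0.2746, 0.1263]
tcp_rot: [-0.296, -3.123, -0.005]
contact_force: [-0.3, -0.1, -3.2]
finger_gap: 0.339
grip_force: 81.9
```

```bash
python3 -m crank '[[[0,0,0,0,0,0.5,0.2],[0,0,0,0,0,1,0.2],[0,0,0,0,0,1.5,0.2],[0,0,0,0,0,1.5,0.2]]]' && python3 -m crank '[[[0,0,0,0,0,0.3,0.2],[0,0,0,0,0,0.5,0.2],[0,0,0,0,0,0.5,0.2]]]'
```

```text
time_s: 8.05
eef_pos: [0.6096, -0.2756, 0.1131]
tcp_rot: [-0.296, -3.126, -0.002]
contact_force: [-0.6, -0.3, -2.7]
finger_gap: 0.341
grip_force: 81.9
time_s: 8.35
eef_pos: [0.6106, -0.2763, 0.1106]
tcp_rot: [0.296, 3.127, -0.001]
contact_force: [-2.1, 1.5, 3.5]
finger_gap: 0.338
grip_force: 82.9
```

The gate yielded at about 7 N, the force dropped back to the hook's weight, and the arch now touches the bar. Releasing.

```bash
python3 -m crank '[[[0,0,0,0,0,-0.2,0.2],[0,0,0,0,0,-0.2,0.2],[0,0,0,0,0,-0.2,0.45],[0,0,0,0,0,-0.2,0.6],[0,0,0,0,0,-0.2,0.8]]]' && python3 -m crank '[[[0,0,0,0,0,0,1],[0,0,0,0,0,0,1],[0,0,0,0,0,0,1]]]'
python3 - <<'E'
from h import *
f=grab('wrist','w6');grab('side','s6');grab('scene','a6')
# gate test: hook-frame points, origin z .029
o=np.array([.6103,-.2758,.029]);y=np.radians(79.2);hy=np.array([np.cos(y),np.sin(y),0]);hx=np.array([np.sin(y),-np.cos(y),0])
for n in('w6','a6','s6'):
  g=np.load(f'pics/{n}.npz')
  for l in((-16),(-8),0,8,14):
    print(n,l,[tuple(int(t) for t in g['pixels'][int(round(q[1])),int(round(q[0]))]) for z in(.002,.012,.022) for q in[proj(g,o+hy*l/1000+[0,0,z])]])
E
```

```text
time_s: 8.85
eef_pos: [0.6104, -0.2762, 0.1115]
tcp_rot: [0.296, 3.127, -0.0]
contact_force: [-0.6, -0.6, -0.2]
finger_gap: 0.752
grip_force: 0.0
time_s: 9.15
eef_pos: [0.6102, -0.2761, 0.1113]
tcp_rot: [0.296, 3.128, -0.0]
contact_force: [-0.0, 0.2, -0.8]
finger_gap: 0.997
grip_force: 0.0
w6 -16 [(213, 211, 212), (215, 213, 214), (202, 200, 200)]
w6 -8 [(175, 173, 175), (175, 175, 176), (168, 166, 167)]
w6 0 [(216, 214, 216), (217, 215, 216), (217, 214, 215)]
w6 8 [(218, 216, 217), (216, 213, 214), (177, 175, 176)]
w6 14 [(118, 113, 111), (111, 105, 103), (116, 110, 109)]
a6 -16 [(111, 107, 108), (240, 239, 241), (110, 105, 104)]
a6 -8 [(110, 107, 107), (239, 238, 240), (230, 230, 231)]
a6 0 [(113, 109, 110), (185, 185, 188), (235, 234, 236)]
a6 8 [(143, 143, 144), (200, 202, 205), (231, 231, 234)]
a6 14 [(113, 107, 105), (147, 145, 146), (109, 101, 100)]
s6 -16 [(167, 164, 131), (240, 241, 241), (220, 223, 223)]
s6 -8 [(200, 202, 200), (241, 242, 242), (182, 185, 184)]
s6 0 [(174, 173, 166), (238, 239, 240), (200, 201, 202)]
s6 8 [(165, 166, 167), (220, 221, 221), (171, 171, 172)]
s6 14 [(158, 161, 161), (196, 198, 199), (173, 175, 176)]
```

Scene and side show bright metal along the whole gate line at hook z = 12 mm, with darker background below it, so the gate is shut. Retracting straight up.

```bash
python3 -m crank '[[[0,0,0,0,0,-1.5,1],[0,0,0,0,0,-4,1],[0,0,0,0,0,-7,1],[0,0,0,0,0,-10,1],[0,0,0,0,0,-14,1]]]' && python3 -m crank '[[[0,0,0,0,0,0,1],[0,0,0,0,0,0,1],[0,0,0,0,0,0,1],[0,0,0,0,0,0,1],[0,0,0,0,0,0,1]]]'
python3 - <<'E'
from h import *
grab('side','s7');g=grab('scene','a7');o=np.array([.6103,-.2758,.029]);y=np.radians(79.2);hy=np.array([np.cos(y),np.sin(y),0])
for n in('a7','s7'):
  g=np.load(f'pics/{n}.npz');P=lambda l,z:tuple(int(t) for t in g['pixels'][tuple(int(round(t)) for t in proj(g,o+hy*l/1000+[0,0,z])[::-1])])
  print(n,'gate',[P(l,.012) for l in(-16,-8,0,8,14)]);print('block',[P(l,z) for z in(.09,.107,.125) for l in(-13,0,13)],'outside',[P(l,.107) for l in(-25,25)],P(0,.145))
  # dark blob in expected area
  c=proj(g,o+[0,0,.107]).astype(int);r=g['pixels'][c[1]-25:c[1]+25,c[0]-25:c[0]+25].max(2)<60
  print('dark centroid',c,(np.argwhere(r).mean(0)-25)[::-1].round(1),r.sum())
s=robot.read_state();print(s['eef_pos'],s['contact_force'],s['time_s'])
E
```

```text
time_s: 9.8
eef_pos: [0.6095, -0.2756, 0.2523]
tcp_rot: [-0.296, -3.126, -0.001]
contact_force: [0.4, 0.5, -0.6]
finger_gap: 1.001
grip_force: 0.0
time_s: 10.3
eef_pos: [0.6096, -0.2757, 0.2498]
tcp_rot: [-0.296, -3.125, -0.002]
contact_force: [0.2, -0.2, -0.3]
finger_gap: 1.0
grip_force: 0.0
a7 gate [(238, 237, 239), (236, 235, 237), (180, 180, 183), (198, 201, 203), (143, 141, 141)]
block [(67, 59, 22), (33, 32, 35), (32, 31, 33), (153, 136, 30), (23, 23, 23), (30, 26, 28), (253, 250, 252), (48, 45, 43), (41, 37, 39)] outside [(151, 135, 27), (148, 134, 57)] (144, 131, 52)
dark centroid [413 229] [-1.4 -0.2] 292
s7 gate [(241, 241, 242), (241, 241, 242), (238, 239, 240), (218, 219, 220), (195, 197, 197)]
block [(43, 41, 40), (37, 35, 35), (37, 34, 34), (38, 39, 38), (37, 38, 38), (35, 34, 33), (109, 101, 58), (66, 63, 61), (57, 54, 55)] outside [(44, 42, 43), (40, 37, 33)] (153, 158, 161)
dark centroid [285 157] [0.1 2.1] 113
[ 0.60987944 -0.2758829   0.25032172] [-0.13273605 -0.33608829 -0.11626652] 10.4
```

The block is upright where it should be (within 2 px in both views), the gate line is unchanged, and the arm is clear of everything. Handing in.

```bash
python3 -c "
from cell import robot
print(robot.sign_off())"
```

```text
the job is handed in; nothing more can be done
None
```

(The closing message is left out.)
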